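# Fill the empty bays of the trophy crate

### The arm

A 6-joint arm with a two-finger parallel gripper is mounted at the origin on the work surface. World frame = base frame: x ahead of the robot, y to its left, z up, the work surface at z = 0. Lengths are in m, angles in rad, forces in N, time in s.
With the tool pointing down it reaches from about 0.35 to 0.975 m from the base axis. Payload 4.9 kg.
Tool frame: the origin (TCP) lies at the very end of the fingers, on their centre line; the grasp point (between the pads) lies 19 mm behind it; z points along the fingers, y is the line along which they close (so a half turn about z gives the same grasp; the last joint's range is limited). The gripper opens to 85 mm and grips with 20 to 120 N. Pads are 22 mm wide; open, the fingers measure 114 mm over their backs; the gripper's body (76 mm by 85 mm) begins 54 mm behind the grasp point. The pads swing forward as they close: fully open they stand 13 mm farther back than shut.
Start: joints at [-1.342, 0.053, 1.613, -0, 1.476, -0.119], TCP at [0.213, -0.588, 0.231] pointing down, gripper open.
Joint ranges: [-3.01, 3.01], [-1.01, 2.22], [0.06, 2.58], [-1.02, 4.17], [0.09, 2.62], [-3.14, 3.14]. Speed limits (rad/s): [2.57, 2.57, 3.14, 3.14, 3.14, 3.14].

### API

Orientations are given as a rotation vector (axis times angle).
In Python, from station import get_obs, get_image, get_calibration, finish_job gives the robot as it stands.
- The arm moves only by the tool servo_tool, never from a script. Its argument "increments" is a list of rows, each a list of 5 numbers: the opening, from 0 (shut) to 1 (fully open), then the shift along the tool's x, y, z in mm, then the turn about the tool's z in degrees. In form: [[jaw, tx, ty, tz, spin], ...]. A call has 1 to 12 rows; each row shifts and turns the commanded pose from where the row before left it, along the tool's axes as they then stand; what a row does not reach is not made up. A row lasts 1/8 s, in which the tool goes at most 62.5 mm and 10.7 degrees, less where a joint would pass 70% of its speed; a pose out of reach is approached as far as the arm can. A call is refused whole if a number of a shift passes 62.5 or a number of a turn 10.7, either way. A call with a gripper value outside its range is refused whole. The fingers move at their own pace and stop on an object; "force" is the grip in N (left out, the last holds). Time passes only in rows, so rows that do not move let the fingers close. It gives the time, the measured TCP pose, the force, the opening and the grip force at its end, in the units of the state.
- get_obs(): the state, without advancing time (a new reading comes with each control period).
- get_image(name): name is "scene" or "top" or "wrist"; returns the picture (420x560x3 uint8, red, green, blue); there is no depth.
- get_calibration(name): a dict with "fx", "fy", "cx", "cy" (pixels), "dist_coeffs" ([k1, k2, p1, p2, k3] as OpenCV has them; the pictures are not rectified), "R" (3x3) and "t" (3): a world point X has camera coordinates R X + t; the wrist camera has in their place "mount" (4x4, takes a point from camera to tool coordinates, whose origin is the TCP and whose axes are the flange's). Camera axes: x right, y down, z forward; pixel columns grow to the right and rows downward; lengths in m; the calibration is good to about 2 mm. A picture is of the moment at which its call begins: read the wrist's pose just before it. get_calibration takes no time and is no camera call.
- finish_job(): hands the job in; it is judged then, once.
The state is a dict: "t": time; "q": joint angles; "dq": joint speeds; "effort": joint torques, N m; "tool_pos": TCP position; "tool_rot": TCP orientation; "contact_force": force on the tool from outside, world axes, zero at the start; "wrist_torque": the same for the moment, N m; "opening": finger opening in m; "grip_force": force on a finger pad.
Only numpy, scipy, OpenCV 4.12 (cv2) and the standard library are available. Lean on these libraries where they do the work, as an engineer would, in place of code of your own. Each camera call takes 0.05 s, during which the arm holds its last target. There are 200 camera calls.

### The job

Two of the five bays of the red crate are empty: find them and slide one of the spare gold cups on the bench into each, fully home against the bay's back wall. The cups are freshly glued, so keep them upright and push them along the bench, never lifting or tipping one. Do not shift what already stands in the other bays or the other things on the bench; the spare cup left over just stays standing on the bench.

Things in the scene. Friction and masses are not known exactly. Their poses are not given: they have to be found in the camera images.
- cup_a: gold trophy cup with a flat-domed closed lid on a round black base, about 400 g; round from above, 72 mm across the base (base 26 mm high) and 68 mm across the gold bowl's rim (62 to 68 mm above the bench), waisted between, 75 mm high in all; origin at the centre of its underside. All five cups look alike: some stand in the crate, the others are the spares on the bench
- cup_b: gold trophy cup with a flat-domed closed lid on a round black base, about 400 g; round from above, 72 mm across the base (base 26 mm high) and 68 mm across the gold bowl's rim (62 to 68 mm above the bench), waisted between, 75 mm high in all; origin at the centre of its underside. All five cups look alike: some stand in the crate, the others are the spares on the bench
- cup_c: gold trophy cup with a flat-domed closed lid on a round black base, about 400 g; round from above, 72 mm across the base (base 26 mm high) and 68 mm across the gold bowl's rim (62 to 68 mm above the bench), waisted between, 75 mm high in all; origin at the centre of its underside. All five cups look alike: some stand in the crate, the others are the spares on the bench
- cup_d: gold trophy cup with a flat-domed closed lid on a round black base, about 400 g; round from above, 72 mm across the base (base 26 mm high) and 68 mm across the gold bowl's rim (62 to 68 mm above the bench), waisted between, 75 mm high in all; origin at the centre of its underside. All five cups look alike: some stand in the crate, the others are the spares on the bench
- cup_e: gold trophy cup with a flat-domed closed lid on a round black base, about 400 g; round from above, 72 mm across the base (base 26 mm high) and 68 mm across the gold bowl's rim (62 to 68 mm above the bench), waisted between, 75 mm high in all; origin at the centre of its underside. All five cups look alike: some stand in the crate, the others are the spares on the bench
- bay_1: one of five identical bays of the red crate, names not in order of position; no floor, open at top and front; origin on the bench at the middle of its mouth, x points into the bay, z up; inside 84 mm wide, 80 mm deep to the back wall; side walls 32 mm high, 4 mm thick, back wall 80 mm high; neighbours 92 mm apart, centre to centre
- bay_1_home (a point): point on the bench in bay_1 where the centre of a cup's underside lies when the cup touches the back wall, 44 mm in from the mouth on the bay's centre line; x points into the bay
- bay_2: one of five identical bays of the red crate, names not in order of position; no floor, open at top and front; origin on the bench at the middle of its mouth, x points into the bay, z up; inside 84 mm wide, 80 mm deep to the back wall; side walls 32 mm high, 4 mm thick, back wall 80 mm high; neighbours 92 mm apart, centre to centre
- bay_2_home (a point): point on the bench in bay_2 where the centre of a cup's underside lies when the cup touches the back wall, 44 mm in from the mouth on the bay's centre line; x points into the bay
- bay_3: one of five identical bays of the red crate, names not in order of position; no floor, open at top and front; origin on the bench at the middle of its mouth, x points into the bay, z up; inside 84 mm wide, 80 mm deep to the back wall; side walls 32 mm high, 4 mm thick, back wall 80 mm high; neighbours 92 mm apart, centre to centre
- bay_3_home (a point): point on the bench in bay_3 where the centre of a cup's underside lies when the cup touches the back wall, 44 mm in from the mouth on the bay's centre line; x points into the bay
- bay_4: one of five identical bays of the red crate, names not in order of position; no floor, open at top and front; origin on the bench at the middle of its mouth, x points into the bay, z up; inside 84 mm wide, 80 mm deep to the back wall; side walls 32 mm high, 4 mm thick, back wall 80 mm high; neighbours 92 mm apart, centre to centre
- bay_4_home (a point): point on the bench in bay_4 where the centre of a cup's underside lies when the cup touches the back wall, 44 mm in from the mouth on the bay's centre line; x points into the bay
- bay_5: one of five identical bays of the red crate, names not in order of position; no floor, open at top and front; origin on the bench at the middle of its mouth, x points into the bay, z up; inside 84 mm wide, 80 mm deep to the back wall; side walls 32 mm high, 4 mm thick, back wall 80 mm high; neighbours 92 mm apart, centre to centre
- bay_5_home (a point): point on the bench in bay_5 where the centre of a cup's underside lies when the cup touches the back wall, 44 mm in from the mouth on the bay's centre line; x points into the bay
- crate: red plastic crate, fixed to the bench, 472 mm wide, 90 mm deep, 89 mm high at the back and 34 mm at the ends, holding the five bays in a row; origin on the bench at the middle of its open front, x points into the crate (away from the robot), y along the row of bays
- small_carton: small closed brown cardboard box, 64 x 72 x 62 mm high, standing in one of the bays, which is therefore not empty; origin at the centre of its underside
- stone_block: dark stone block, 60 (x) x 70 (y) x 55 mm high, standing among the spare cups, not to be disturbed; origin at the centre of its underside
- glue_jar: jar with an orange cap, 62 mm across, 70 mm high, standing among the spare cups, not to be disturbed; origin at the centre of its underside
- drill: blue and black cordless drill lying on its side at the right of the bench, about 245 x 185 mm, 52 mm high, not to be disturbed; origin on the bench under its motor housing
- tape_roll: cardboard-coloured roll lying flat at the left of the bench, 96 mm across, 45 mm high, not to be disturbed; origin at the centre of its underside
- screwdriver: yellow-handled screwdriver lying on the bench near the robot, about 200 mm long and 30 mm high, not to be disturbed; origin under its middle, x along it towards the tip

How it is judged:
At the end, for the whole second after the job is handed in: Each of the two bays that were empty holds a cup whose centre is within 13 mm (horizontally) of the bay's home point; the two cups packed before are still within 20 mm of theirs; all five cups stand upright (within 0.08 rad) on the bench (underside below 6 mm), at rest (horizontal distance between any of cup_a, cup_b, cup_c and bay_2_home below 0.013 m and horizontal distance between any of cup_a, cup_b, cup_c and bay_5_home below 0.013 m and horizontal distance between cup_d and bay_1_home below 0.02 m and horizontal distance between cup_e and bay_3_home below 0.02 m and angle between each of cup_a, cup_b, cup_c, cup_d, cup_e's own z axis and vertical below 0.08 rad and height (world z) of each of cup_a, cup_b, cup_c, cup_d, cup_e below 0.006 m and linear speed of each of cup_a, cup_b, cup_c, cup_d, cup_e below 0.01 m/s); the robot touches nothing.
It fails at once if a cup is lifted off the bench (more than 12 mm) (height (world z) of any of cup_a, cup_b, cup_c, cup_d, cup_e above 0.012 m).
It fails at once if a cup is tipped (more than 0.3 rad) (angle between any of cup_a, cup_b, cup_c, cup_d, cup_e's own z axis and vertical above 0.3 rad).
It fails at once if what already stood in a bay is shifted more than 12 mm (distance of any of cup_d, cup_e, small_carton from where it was at the start of the episode above 0.012 m).
It fails at once if the block, jar, drill, roll or screwdriver is shifted more than 20 mm (distance of any of stone_block, glue_jar, drill, tape_roll, screwdriver from where it was at the start of the episode above 0.02 m).
It also fails if it takes over 72 s, if anything falls off the work surface, if the arm or the gripper's body presses on something with over 40 N, if the wrist force passes 120 N, or if a joint passes its speed limit or range.

## Working session

There is one attempt and no reset: what is moved stays moved. The work goes in short steps, Python scripts to look and compute and a tool call to move; the robot and the scene stay as the last step left them, time stands still between calls to the robot, and variables do not carry over. Pictures are saved under pics/ and viewed, at most 10 in all, crops included, and the job is handed in when it is done.

Besides the shell and the picture viewer there is one more tool, called after "Call:" by a JSON object that holds its "name" and its "arguments". servo_tool: Moves the arm, as the interface text tells. Its arguments: {"type":"object","properties":{"increments":{"type":"array"},"force":{"type":"number"}},"required":["increments"]}

```bash
mkdir -p pics; python3 - <<'E'
from station import *
import cv2,numpy as np
o=get_obs();print({k:np.round(o[k],3) for k in('t','tool_pos','tool_rot','opening','contact_force')})
for n in('top','scene'):
    cv2.imwrite(f'pics/{n}0.png',get_image(n)[:,:,::-1]);c=get_calibration(n);print(n,{k:np.round(c[k],3).tolist() for k in c})
E
```

```text
{'t': np.float64(0.0), 'tool_pos': array([ 0.213, -0.587,  0.23 ]), 'tool_rot': array([-3.092, -0.543,  0.   ]), 'opening': np.float64(0.085), 'contact_force': array([-0.436, -0.179,  0.706])}
top {'fx': 518.093, 'fy': 518.093, 'cx': 281.603, 'cy': 208.303, 'dist_coeffs': [-0.044, 0.0, 0.0, 0.0, 0.0], 'R': [[0.028, -1.0, -0.008], [-0.988, -0.027, -0.154], [0.153, 0.012, -0.988]], 't': [-0.054, 0.448, 1.782]}
scene {'fx': 418.55, 'fy': 418.55, 'cx': 277.009, 'cy': 215.933, 'dist_coeffs': [-0.126, 0.0, 0.0, 0.0, 0.0], 'R': [[0.806, 0.593, 0.003], [0.406, -0.548, -0.731], [-0.431, 0.59, -0.683]], 't': [-0.346, -0.192, 1.677]}
```

View pics/top0.png

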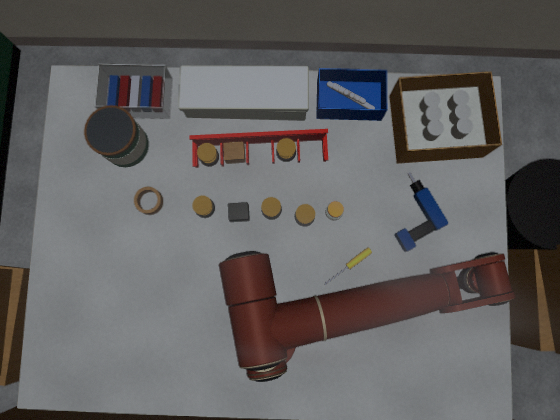

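View pics/scene0.png

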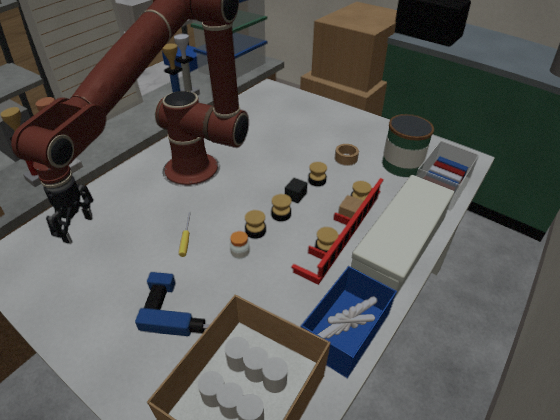

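Empty bays: third from the left (col ~260) and the rightmost (col ~312). Spares are at (203,206), (271,207) and (305,214), with the block at (238,211) and the jar at (335,210). Next I'll measure their positions.

```bash
cat > h.py <<'E'
from station import *
import cv2,numpy as np
def cast(n,uv,z):
    c=get_calibration(n);K=np.array([[c['fx'],0,c['cx']],[0,c['fy'],c['cy']],[0,0,1]])
    R=np.array(c['R']);t=np.array(c['t'])
    p=cv2.undistortPoints(np.array(uv,float).reshape(-1,1,2),K,np.array(c['dist_coeffs'])).reshape(-1,2)
    d=np.c_[p,np.ones(len(p))]@R; C=-R.T@t
    return C+d*((z-C[2])/d[:,2])[:,None]
def golds(n,lo=60):
    im=get_image(n);hsv=cv2.cvtColor(im,cv2.COLOR_RGB2HSV)
    m=cv2.inRange(hsv,(14,120,lo),(28,255,255))
    k,l,s,c=cv2.connectedComponentsWithStats(m)
    return im,hsv,[(s[i],c[i]) for i in range(1,k) if s[i,4]>60]
E
python3 - <<'E'
from h import *
for n in('top','scene'):
    im,hsv,g=golds(n)
    for s,c in g: print(n,s,np.round(c,1),np.round(cast(n,[c],.068)[0],4))
    if n=='top':
        r=cv2.inRange(hsv,(0,150,50),(6,255,255))|cv2.inRange(hsv,(174,150,50),(180,255,255));r[:125]=0;r[172:]=0;r[:,:185]=0;r[:,335:]=0
        for row in range(128,170): 
            x=np.flatnonzero(r[row]); 
            if len(x): print(row,[(a[0],a[-1]) for a in np.split(x,np.flatnonzero(np.diff(x)>1)+1)])
        cv2.imwrite('pics/c1.png',cv2.resize(im[120:230,180:360,::-1],None,fx=4.4,fy=4.4,interpolation=cv2.INTER_CUBIC))
E
```

```text
top [399  78   9  44  69] [401.2  93.5] [ 0.8702 -0.458   0.068 ]
top [472 123  30  25  68] [491.9 141.2] [ 0.703  -0.7778  0.068 ]
top [277 138  19  21 295] [285.8 147.6] [ 0.6593 -0.0511  0.068 ]
top [197 143  19  20 296] [206.5 152.4] [0.6349 0.2266 0.068 ]
top [193 196  19  19 280] [202.2 205.1] [0.4476 0.2317 0.068 ]
top [262 198  19  19 277] [270.8 206.5] [ 0.4489 -0.0052  0.068 ]
top [328 202  15  15 181] [335.  208.9] [ 0.4465 -0.2261  0.068 ]
top [296 205  19  18 267] [305.  213.2] [ 0.4286 -0.1232  0.068 ]
top [534 249  15  68 402] [539.7 283.8] [ 0.208  -0.9248  0.068 ]
top [   0  266   24  119 1023] [ 10.2 319.4] [0.038  0.8665 0.068 ]
top [540 333  15  17 149] [546.9 343.1] [ 0.0116 -0.9415  0.068 ]
129 [(np.int64(315), np.int64(327))]
130 [(np.int64(295), np.int64(327))]
131 [(np.int64(275), np.int64(327))]
132 [(np.int64(255), np.int64(327))]
133 [(np.int64(233), np.int64(233)), (np.int64(235), np.int64(325))]
134 [(np.int64(213), np.int64(214)), (np.int64(216), np.int64(318)), (np.int64(321), np.int64(322)), (np.int64(324), np.int64(326))]
135 [(np.int64(192), np.int6
[... 6234 characters left out ...]
] [0.509  0.3394 0.068 ]
scene [309 163  18  18 246] [317.5 171.3] [0.4641 0.2068 0.068 ]
scene [352 181  19  20 240] [361.  189.8] [0.6459 0.208  0.068 ]
scene [272 194  20  22 324] [281.2 204.3] [ 0.4646 -0.0238  0.068 ]
scene [246 211  19  22 342] [254.7 221.3] [ 0.4443 -0.1422  0.068 ]
scene [317 228  21  23 336] [325.9 238.1] [ 0.6697 -0.0695  0.068 ]
scene [179 231  10  26 166] [184.  243.3] [ 0.33   -0.3493  0.068 ]
scene [231 232  17  12 160] [238.7 237.1] [ 0.4487 -0.2276  0.068 ]
scene [ 223  299  103   62 1370] [275.7 329.3] [ 0.7369 -0.4237  0.068 ]
scene [209 316  19  27 164] [217.8 330.4] [ 0.62  -0.515  0.068]
scene [150 406  20  14  79] [159.2 414.7] [ 0.6615 -0.7602  0.068 ]
```

View pics/c1.png

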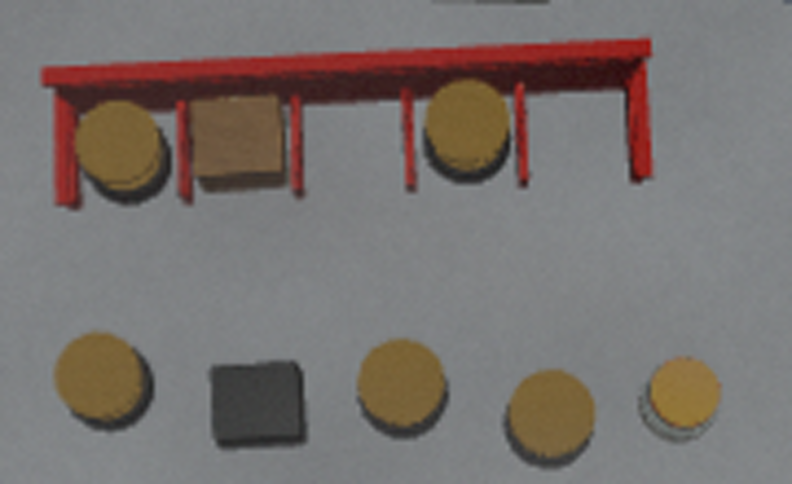

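The crop confirms it: bays 3 and 5 from the left are empty, the walls show clearly and the spare cups stand in front. Now the crate frame.

```bash
python3 - <<'E'
from h import *
# divider centres (pixel centre) at upper and lower rows
for name,u,l,z in [('d1',(220.8,144),(221.8,162),.032),('d2',(246.6,144),(247.2,160),.032),('d3',(272.3,142),(273.2,160),.032),('d4',(297.6,142),(298.8,159.5),.032),('endR',(324.5,142),(325.5,158),.034),('endL',(194.5,145),(194.7,164),.034)]:
    p=cast('top',[u,l],z); print(name,np.round(p[:,:2],4).tolist(), 'yaw',np.degrees(np.arctan2(*(p[0]-p[1])[1::-1])).round(1))
print('tips',np.round(cast('top',[(195,165.8),(221.7,163.6),(273.2,161.5),(299,160.3),(326,159.8)],.033)[:,:2],4).tolist())
print('backtop front edge',np.round(cast('top',[(192,137.5),(250,135.),(325,132.)],.085)[:,:2],4).tolist())
# block corners & jar
print('block',np.round(cast('top',[(228.5,203),(247.5,202.5),(249,220),(229.5,221)],.05)[:,:2],3).tolist())
E
```

```text
d1 [[0.6768, 0.1825], [0.6106, 0.1758]] yaw 5.8
d2 [[0.679, 0.0899], [0.6202, 0.0854]] yaw 4.3
d3 [[0.6888, -0.002], [0.6226, -0.0073]] yaw 4.5
d4 [[0.6911, -0.0927], [0.6268, -0.0984]] yaw 5.1
endR [[0.6931, -0.1889], [0.6343, -0.1933]] yaw 4.3
endL [[0.6702, 0.2766], [0.6003, 0.272]] yaw 3.8
tips [[0.594, 0.2708], [0.6045, 0.1758], [0.6168, -0.0075], [0.6236, -0.0992], [0.628, -0.1952]]
backtop front edge [[0.6828, 0.2772], [0.6968, 0.0747], [0.7144, -0.1865]]
block [[0.46, 0.143], [0.464, 0.077], [0.402, 0.069], [0.397, 0.137]]
```

Call:
{"name": "servo_tool", "arguments": {"increments": [[0.35,29,-39,0,0],[0.35,29,-39,0,0],[0.35,29,-39,0,0],[0.35,29,-39,0,0],[0.35,29,-39,0,0],[0.35,29,-39,0,0],[0.35,29,-39,0,0],[0.35,29,-39,0,0],[0.35,29,-39,0,0],[0.35,29,-39,0,0],[0.35,29,-39,0,0],[0.35,29,-39,0,0]]}}

```text
t: 1.7
tool_pos: [0.3808, -0.0274, 0.2314]
tool_rot: [3.094, 0.543, 0.001]
contact_force: [0.1, 0.1, -0.4]
opening: 0.0297
grip_force: 0.0
```

```bash
python3 - <<'E'
from h import *
o=get_obs();im=get_image('wrist');c=get_calibration('wrist');print(c);print(o['tool_pos'],o['tool_rot'],o['opening'])
cv2.imwrite('pics/w1.png',im[:,:,::-1])
E
```

```text
{'fx': 331.5894804378848, 'fy': 331.5894804378848, 'cx': 282.10477454938575, 'cy': 207.31907438528427, 'dist_coeffs': array([0.00758897, 0.        , 0.        , 0.        , 0.        ]), 'mount': array([[ 9.09791669e-05, -9.59359698e-01, -2.82186039e-01,
         7.04975749e-02],
       [ 9.99999768e-01,  2.77892615e-04, -6.22354777e-04,
         4.74128301e-04],
       [ 6.75479508e-04, -2.82185917e-01,  9.59359501e-01,
        -1.44147438e-01],
       [ 0.00000000e+00,  0.00000000e+00,  0.00000000e+00,
         1.00000000e+00]])}
[ 0.38078827 -0.02737864  0.23135286] [3.09381832e+00 5.43333413e-01 1.30077461e-03] 0.029745277573372253
```

View pics/w1.png

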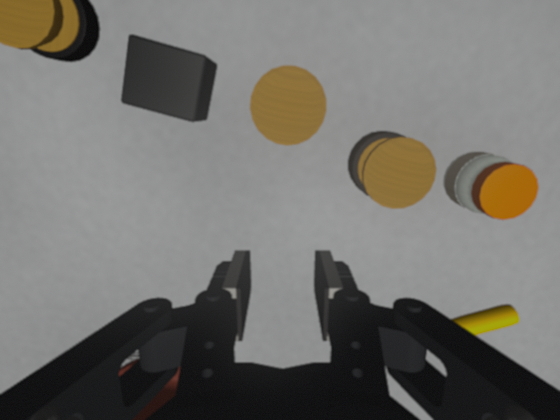

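The wrist view shows the middle spare's lid at (288,105) and the right spare's at (399,172). I'll cast both for a cross-check.

```bash
cat >> h.py <<'E'
from scipy.spatial.transform import Rotation as Ro
def wcast(o,uv,z):
    c=get_calibration('wrist');K=np.array([[c['fx'],0,c['cx']],[0,c['fy'],c['cy']],[0,0,1]]);M=np.array(c['mount'])
    p=cv2.undistortPoints(np.array(uv,float).reshape(-1,1,2),K,np.array(c['dist_coeffs'])).reshape(-1,2)
    R=Ro.from_rotvec(o['tool_rot']).as_matrix();d=np.c_[p,np.ones(len(p))]@(R@M[:3,:3]).T;C=R@M[:3,3]+o['tool_pos']
    return C+d*((z-C[2])/d[:,2])[:,None]
E
python3 - <<'E'
from h import *
o=get_obs()
print(wcast(o,[(288.5,105),(399,172)],.068).round(4)); print(wcast(o,[(250,105),(327,105)],.068).round(4))
E
```

```text
[[ 0.4537 -0.0017  0.068 ]
 [ 0.4335 -0.1197  0.068 ]]
[[ 0.4419  0.0303  0.068 ]
 [ 0.4655 -0.0337  0.068 ]]
```

Call:
{"name": "servo_tool", "arguments": {"increments": [[0.35,0,0,55,0],[0.35,0,0,55,0],[0.35,0,0,55,0],[0.35,0,0,40,0],[0.35,0,0,15,0],[0.35,0,0,0,0]]}}

```text
t: 2.5
tool_pos: [0.3791, -0.0287, 0.0098]
tool_rot: [-3.093, -0.543, 0.006]
contact_force: [0.4, -0.5, -0.2]
opening: 0.0299
grip_force: 0.0
```

Call:
{"name": "servo_tool", "arguments": {"increments": [[0.35,12,0,0,0],[0.35,12,0,0,0],[0.35,8,0,0,0],[0.35,12,0,0,0],[0.35,12,0,0,0],[0.35,12,0,0,0],[0.35,12,0,0,0],[0.35,12,0,0,0],[0.35,12,0,0,0],[0.35,12,0,0,0],[0.35,12,0,0,0],[0.35,6,0,0,0]]}}

```text
t: 4.0
tool_pos: [0.5074, 0.017, 0.0112]
tool_rot: [-3.094, -0.544, -0.0]
contact_force: [-3.5, -0.3, 2.8]
opening: 0.0299
grip_force: 1.6
```

```bash
python3 - <<'E'
from h import *
im,hsv,g=golds('top')
for s,c in g:
    if 180<c[0]<350 and c[1]<230: print(s,np.round(c,1),np.round(cast('top',[c],.068)[0],4))
o=get_obs();cv2.imwrite('pics/w2.png',get_image('wrist')[:,:,::-1]);print(o['tool_pos'],o['tool_rot'],o['contact_force'])
E
```

```text
[277 138  19  21 297] [285.8 147.7] [ 0.6589 -0.0512  0.068 ]
[197 143  19  20 298] [206.5 152.4] [0.6348 0.2264 0.068 ]
[193 196  19  19 285] [202.2 205.2] [0.4473 0.2315 0.068 ]
[328 202  15  15 181] [335.  208.9] [ 0.4465 -0.2261  0.068 ]
[296 205  19  18 271] [304.9 213.3] [ 0.4284 -0.123   0.068 ]
[0.50787236 0.01709039 0.01139522] [-3.09406939e+00 -5.43806153e-01 -1.72976801e-03] [-0.66171483  0.20932017  0.19730001]
```

View pics/w2.png

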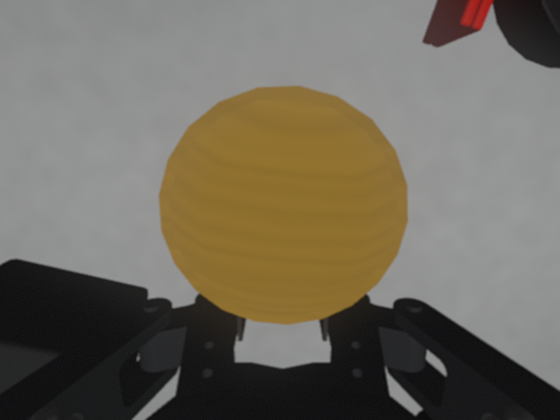

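The cup is nestled and centred (lid centre about (283,204)). Now I'll back off, rise, turn, and check alignment against the bay.

Call:
{"name": "servo_tool", "arguments": {"increments": [[0.35,-15,0,0,0],[0.35,-15,0,0,0],[0.35,0,0,-50,0],[0.35,0,0,-60,0],[0.35,0,0,-60,8],[0.35,0,0,-60,7.7],[0.35,20,0,-40,0],[0.35,0,0,0,0]]}}

```text
t: 5.1
tool_pos: [0.4998, 0.0074, 0.2858]
tool_rot: [3.138, 0.115, 0.013]
contact_force: [-0.3, -0.6, -0.4]
opening: 0.0298
grip_force: 0.0
```

```bash
python3 - <<'E'
from h import *
o=get_obs();cv2.imwrite('pics/w3.png',get_image('wrist')[:,:,::-1]);print(o['tool_pos'],o['tool_rot'],2*np.degrees(np.arctan2(o['tool_rot'][1],o['tool_rot'][0])))
E
```

```text
[0.49981389 0.00736585 0.28580182] [3.13812422 0.11528023 0.0129718 ] 4.207673983791979
```

View pics/w3.png

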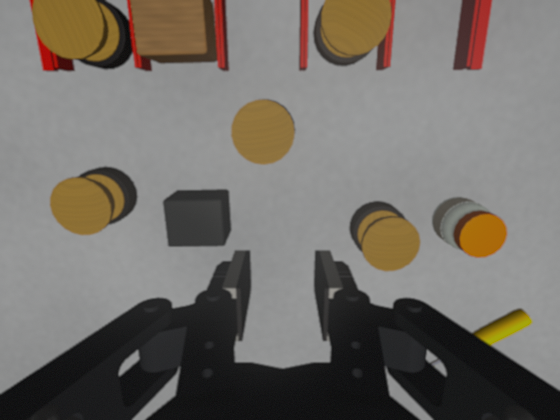

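```bash
python3 - <<'E'
from h import *
o=get_obs()
im=cv2.imread('pics/w3.png')
hsv=cv2.cvtColor(im,cv2.COLOR_BGR2HSV)
m=cv2.inRange(hsv,(0,150,120),(8,255,255))|cv2.inRange(hsv,(174,150,120),(180,255,255))
for r in (45,55,62,65,68,71): 
    x=np.flatnonzero(m[r]);print(r,[(int(a[0]),int(a[-1])) for a in np.split(x,np.flatnonzero(np.diff(x)>1)+1) if len(a)] if len(x) else 0)
L=wcast(o,[(223,67),(304,67),(384,67),(470,67),(218,20),(304,20)],.032)[:,:2];print(L.round(4).tolist())
g=cv2.inRange(hsv,(14,120,60),(28,255,255));k,l,s,c=cv2.connectedComponentsWithStats(g)
for i in range(1,k):
    if s[i,4]>1500: print(s[i],c[i].round(1),wcast(o,[c[i]],.07)[0].round(4))
E
```

```text
45 [(39, 44), (132, 135), (216, 223), (301, 306), (385, 390), (469, 483)]
55 [(41, 50), (52, 55), (134, 139), (217, 223), (301, 306), (384, 389), (468, 482)]
62 [(42, 52), (54, 57), (135, 140), (219, 224), (301, 305), (384, 389), (467, 470), (472, 481)]
65 [(43, 52), (54, 57), (135, 141), (219, 224), (301, 305), (384, 388), (467, 469), (471, 480)]
68 [(43, 53), (471, 478)]
71 0
[[0.6097, 0.0804], [0.6163, -0.0088], [0.6227, -0.0967], [0.6294, -0.191], [0.6556, 0.0867], [0.6624, -0.0045]]
[  32    0   88   62 4391] [76.4 28.2] [0.6297 0.2154 0.07  ]
[ 131    0   82   57 4230] [171.8  26.6] [0.6381 0.1239 0.07  ]
[ 321    0   70   57 3387] [354.  25.] [ 0.6525 -0.0513  0.07  ]
[ 232  100   62   64 3040] [262.6 131.3] [0.5463 0.0309 0.07  ]
[  51  174   74   60 3289] [ 86.2 202.9] [0.4539 0.2223 0.07  ]
[ 358  211   61   60 2735] [387.7 240.3] [ 0.4342 -0.1202  0.07  ]
[ 459  214   48   43 1591] [482.2 235. ] [ 0.4487 -0.2269  0.07  ]
```

Both views agree on the bay 3 line to about 1.5 mm, and the cup is within 2 mm of it. Now the straight push.

Call:
{"name": "servo_tool", "arguments": {"increments": [[0.35,-27,-22,0,0],[0.35,0,0,60,0],[0.35,0,0,60,0],[0.35,0,0,60,0],[0.35,0,0,60,0],[0.35,0,0,25,0],[0.35,0,0,8,0],[0.35,0,0,0,0]]}}

```text
t: 6.15
tool_pos: [0.4688, 0.0279, 0.0078]
tool_rot: [-3.139, -0.115, 0.002]
contact_force: [0.4, 0.1, -0.0]
opening: 0.0299
grip_force: 0.0
```

Call:
{"name": "servo_tool", "arguments": {"increments": [[0.35,12,0,0,0],[0.35,12,0,0,0],[0.35,8,0,0,0],[0.35,8,0,0,0],[0.35,12,0,0,0],[0.35,12,0,0,0],[0.35,12,0,0,0],[0.35,10,0,0,0],[0.35,10,0,0,0],[0.35,10,0,0,0],[0.35,6,0,0,0],[0.35,0,0,0,0]]}}

```text
t: 7.65
tool_pos: [0.5824, 0.0362, 0.0085]
tool_rot: [3.139, 0.116, 0.002]
contact_force: [-1.0, 0.3, -0.2]
opening: 0.0299
grip_force: 0.0
```

Call:
{"name": "servo_tool", "arguments": {"increments": [[0.35,6,0,0,0],[0.35,6,0,0,0],[0.35,6,0,0,0],[0.35,4,0,0,0],[0.35,2,0,0,0],[0.35,0,0,0,0]]}}

```text
t: 8.4
tool_pos: [0.6058, 0.0379, 0.0083]
tool_rot: [3.139, 0.116, 0.001]
contact_force: [-1.1, 0.8, -0.2]
opening: 0.0298
grip_force: 0.5
```

Call:
{"name": "servo_tool", "arguments": {"increments": [[0.35,2,0,0,0],[0.35,2,0,0,0],[0.35,1,0,0,0],[0.35,0,0,0,0]]}}

```text
t: 8.9
tool_pos: [0.6106, 0.0383, 0.0083]
tool_rot: [-3.139, -0.116, -0.001]
contact_force: [-2.4, 0.2, -0.3]
opening: 0.0299
grip_force: 0.9
```

Call:
{"name": "servo_tool", "arguments": {"increments": [[0.35,1,0,0,0],[0.35,1,0,0,0],[0.35,1,0,0,0],[0.35,0,0,0,0]]}}

```text
t: 9.4
tool_pos: [0.6136, 0.0385, 0.0083]
tool_rot: [-3.139, -0.116, -0.001]
contact_force: [-1.6, -0.3, 0.7]
opening: 0.0298
grip_force: 0.9
```

Call:
{"name": "servo_tool", "arguments": {"increments": [[0.35,1,0,0,0],[0.35,1,0,0,0],[0.35,0,0,0,0]]}}

```text
t: 9.78
tool_pos: [0.6156, 0.0386, 0.0083]
tool_rot: [3.139, 0.116, 0.001]
contact_force: [-1.5, -0.5, 1.0]
opening: 0.0297
grip_force: 0.9
```

Call:
{"name": "servo_tool", "arguments": {"increments": [[0.35,1,0,0,0],[0.35,1,0,0,0],[0.35,0,0,0,0]]}}

```text
t: 10.15
tool_pos: [0.6176, 0.0388, 0.0083]
tool_rot: [3.139, 0.116, 0.001]
contact_force: [-1.6, -0.2, 0.9]
opening: 0.0298
grip_force: 0.9
```

Call:
{"name": "servo_tool", "arguments": {"increments": [[0.35,1,0,0,0],[0.35,1,0,0,0],[0.35,0,0,0,0]]}}

```text
t: 10.52
tool_pos: [0.6185, 0.0389, 0.0082]
tool_rot: [3.139, 0.116, -0.004]
contact_force: [-7.0, -0.7, 4.1]
opening: 0.0298
grip_force: 3.1
```

Firm contact with the back wall (force jumped to 7 N). Next: retreat and move over behind the right spare.

Call:
{"name": "servo_tool", "arguments": {"increments": [[0.35,-10,0,0,0],[0.35,-20,0,0,0],[0.35,-10,0,0,0],[0.35,0,0,-60,0],[0.35,0,0,-60,0],[0.35,-40,25,-60,0],[0.35,-50,25,-40,0],[0.35,-50,25,0,0],[0.35,-50,25,0,0],[0.35,-38,22.5,0,0],[0.35,0,0,0,8.6],[0.35,0,0,0,8.6]]}}

```text
t: 12.02
tool_pos: [0.3723, -0.0959, 0.2142]
tool_rot: [3.12, -0.365, 0.004]
contact_force: [-0.4, 1.3, -0.1]
opening: 0.0297
grip_force: 0.0
```

```bash
python3 - <<'E'
from h import *
o=get_obs();im=get_image('wrist');cv2.imwrite('pics/w4.png',im[:,:,::-1]);print(o['tool_pos'],2*np.degrees(np.arctan2(o['tool_rot'][1],o['tool_rot'][0])))
g=cv2.inRange(cv2.cvtColor(im,cv2.COLOR_RGB2HSV),(14,120,60),(28,255,255));k,l,s,c=cv2.connectedComponentsWithStats(g)
for i in range(1,k):
    if s[i,4]>1000: print(s[i],wcast(o,[c[i]],.07)[0].round(4))
im,hsv,g=golds('top')
for s,c in g:
    if 180<c[0]<350 and c[1]<230: print(s,np.round(c,1),np.round(cast('top',[c],.068)[0],4))
cv2.imwrite('pics/c2.png',cv2.resize(im[120:230,180:360,::-1],None,fx=4.4,fy=4.4,interpolation=cv2.INTER_CUBIC))
E
```

```text
[ 0.37230832 -0.09585141  0.21417906] -13.344499829677002
[ 387   27   68   73 3823] [ 0.4505 -0.2296  0.07  ]
[ 261   77   78   81 4936] [ 0.4319 -0.1261  0.07  ]
[ 459  170   87   80 1620] [ 0.3141 -0.2855  0.07  ]
[250 138  19  21 291] [259.  147.9] [0.6558 0.0427 0.068 ]
[277 138  19  21 299] [285.7 147.6] [ 0.6593 -0.051   0.068 ]
[197 143  19  20 298] [206.5 152.4] [0.6349 0.2264 0.068 ]
[193 196  19  19 281] [202.2 205.1] [0.4475 0.2317 0.068 ]
[328 202  15  15 181] [335.1 208.8] [ 0.4467 -0.2263  0.068 ]
```

View pics/c2.png

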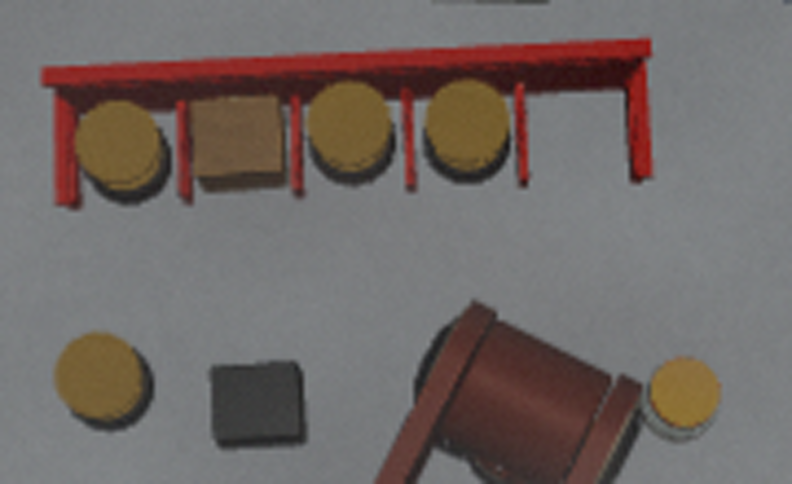

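Cup 1 sits home in bay 3. I'll let the arm settle and re-measure the right spare.

Call:
{"name": "servo_tool", "arguments": {"increments": [[0.35,0,0,0,0],[0.35,0,0,0,0]]}}

```text
t: 12.38
tool_pos: [0.3726, -0.0952, 0.2138]
tool_rot: [3.122, -0.352, 0.0]
contact_force: [0.4, 0.1, 0.2]
opening: 0.0296
grip_force: 0.0
```

```bash
python3 - <<'E'
from h import *
o=get_obs();im=get_image('wrist');yaw=2*np.arctan2(o['tool_rot'][1],o['tool_rot'][0]);print(o['tool_pos'],np.degrees(yaw))
g=cv2.inRange(cv2.cvtColor(im,cv2.COLOR_RGB2HSV),(14,120,60),(28,255,255));k,l,s,c=cv2.connectedComponentsWithStats(g)
for i in range(1,k):
    if s[i,4]>1000: 
        p=wcast(o,[c[i]],.07)[0];d=(p-o['tool_pos'])[:2];print(s[i],c[i],p.round(4),'along',d@[np.cos(yaw),np.sin(yaw)],'right',d@[np.sin(yaw),-np.cos(yaw)])
E
```

```text
[ 0.37255585 -0.09524045  0.21380893] -12.877201137513842
[ 389   28   68   73 3835] [422.74784876  63.88422425] [ 0.4505 -0.2296  0.07  ] along 0.10596951214256271 right 0.11361775467448074
[ 263   77   78   81 4962] [301.11265619 117.30854494] [ 0.432  -0.1261  0.07  ] along 0.0647946278210702 right 0.01686867225162201
[ 460  171   87   80 1640] [500.73536585 207.87378049] [ 0.3144 -0.2854  0.07  ] along -0.014332008570698678 right 0.19834247334005914
```

Call:
{"name": "servo_tool", "arguments": {"increments": [[0.35,-10,19.5,0,0],[0.35,0,0,0,-2.5],[0.35,0,0,50,0],[0.35,0,0,50,0],[0.35,0,0,50,0],[0.35,0,0,40,0],[0.35,0,0,15,0],[0.35,0,0,0,0]]}}

```text
t: 13.42
tool_pos: [0.3571, -0.1113, 0.0074]
tool_rot: [-3.127, 0.285, 0.005]
contact_force: [0.1, -0.3, 0.4]
opening: 0.03
grip_force: 0.0
```

Call:
{"name": "servo_tool", "arguments": {"increments": [[0.35,12,0,0,0],[0.35,12,0,0,0],[0.35,8,0,0,0],[0.35,8,0,0,0],[0.35,12,0,0,0],[0.35,12,0,0,0],[0.35,12,0,0,0],[0.35,12,0,0,0],[0.35,12,0,0,0],[0.35,10,0,0,0],[0.35,0,0,0,0]]}}

```text
t: 14.8
tool_pos: [0.4679, -0.1325, 0.0091]
tool_rot: [3.128, -0.287, 0.003]
contact_force: [-0.6, -0.6, 0.1]
opening: 0.03
grip_force: 0.0
```

```bash
python3 - <<'E'
from h import *
o=get_obs();im=get_image('wrist');yaw=2*np.arctan2(o['tool_rot'][1],o['tool_rot'][0]);print(o['tool_pos'],np.degrees(yaw))
g=cv2.inRange(cv2.cvtColor(im,cv2.COLOR_RGB2HSV),(14,120,60),(28,255,255));k,l,s,c=cv2.connectedComponentsWithStats(g)
for i in range(1,k):
    if s[i,4]>1000: print(s[i],c[i],wcast(o,[c[i]],.072)[0])
E
```

```text
[ 0.46789988 -0.13246664  0.00908816] -10.468968653624223
[  156    83   255   244 48602] [282.88300893 204.7491667 ] [ 0.51438689 -0.1421264   0.072     ]
[ 521  304   39   87 2110] [544.68815166 349.87630332] [ 0.45747191 -0.2089762   0.072     ]
```

Call:
{"name": "servo_tool", "arguments": {"increments": [[0.35,12,0,0,0],[0.35,12,0,0,0],[0.35,12,0,0,0],[0.35,10,0,0,0],[0.35,6,0,0,0],[0.35,0,0,0,0],[0.35,-15,0,0,0],[0.35,-15,0,0,0]]}}

```text
t: 15.85
tool_pos: [0.487, -0.1358, 0.0088]
tool_rot: [-3.128, 0.287, -0.0]
contact_force: [-0.4, -0.3, -0.4]
opening: 0.03
grip_force: 0.0
```

Call:
{"name": "servo_tool", "arguments": {"increments": [[0.35,0,0,-50,0],[0.35,0,0,-60,0],[0.35,0,0,-60,-7.3],[0.35,0,0,-60,-7.3],[0.35,0,0,-40,0],[0.35,0,0,0,0],[0.35,0,0,0,0]]}}

```text
t: 16.73
tool_pos: [0.487, -0.1357, 0.2776]
tool_rot: [-3.139, -0.113, 0.002]
contact_force: [-0.2, -0.3, -0.5]
opening: 0.03
grip_force: 0.0
```

```bash
python3 - <<'E'
from h import *
o=get_obs();im=get_image('wrist');cv2.imwrite('pics/w5.png',im[:,:,::-1]);yaw=2*np.arctan2(o['tool_rot'][1],o['tool_rot'][0]);print(o['tool_pos'],np.degrees(yaw))
hsv=cv2.cvtColor(im,cv2.COLOR_RGB2HSV)
g=cv2.inRange(hsv,(14,120,60),(28,255,255));k,l,s,c=cv2.connectedComponentsWithStats(g)
for i in range(1,k):
    if s[i,4]>1000: print(s[i],c[i],wcast(o,[c[i]],.07)[0])
m=cv2.inRange(hsv,(0,150,120),(8,255,255))|cv2.inRange(hsv,(174,150,120),(180,255,255))
for r in (20,30,40,50,60,70): 
    x=np.flatnonzero(m[r]);print(r,[(int(a[0]),int(a[-1]),wcast(o,[((a[0]+a[-1])/2,r)],.032)[0,:2].round(4).tolist()) for a in np.split(x,np.flatnonzero(np.diff(x)>1)+1) if len(a)] if len(x) else 0)
E
```

```text
[ 0.48701053 -0.13573065  0.27755957] -355.8849950520437
[   0    0   67   26 1491] [28.65861838 12.18511066] [0.62705473 0.11195995 0.07      ]
[  74    0   79   27 1461] [117.26078029  10.34770705] [0.63491806 0.02936899 0.07      ]
[ 174    0   71   30 1521] [211.86653517  11.73767258] [ 0.64035618 -0.05901004  0.07      ]
[ 270   74   64   67 3363] [301.37704431 107.13678263] [ 0.56113183 -0.15046908  0.07      ]
[ 339  194   49   46 1732] [363.09237875 216.05484988] [ 0.45041335 -0.22927099  0.07      ]
20 [(78, 84, [0.6314, 0.0851]), (167, 173, [0.6384, -0.0076]), (255, 261, [0.6451, -0.0995]), (342, 356, [0.6519, -0.1945])]
30 [(79, 86, [0.622, 0.0845]), (168, 173, [0.629, -0.0078]), (256, 261, [0.6358, -0.1005]), (342, 355, [0.6426, -0.1952])]
40 [(346, 355, [0.6332, -0.1986])]
50 0
60 0
70 0
```

View pics/w5.png

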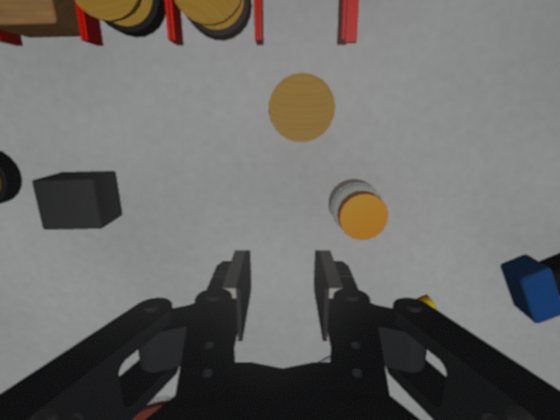

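The cup sits on the bay 5 line to within about 1–2 mm. I'm descending close behind it, clear of the jar.

Call:
{"name": "servo_tool", "arguments": {"increments": [[0.35,14.5,21,0,0],[0.35,0,0,60,0],[0.35,0,0,60,0],[0.35,0,0,60,0],[0.35,0,0,55,0],[0.35,0,0,25,0],[0.35,0,0,8,0],[0.35,0,0,0,0]]}}

```text
t: 17.77
tool_pos: [0.5034, -0.1556, 0.0101]
tool_rot: [-3.139, -0.113, 0.002]
contact_force: [0.6, 0.3, 0.6]
opening: 0.03
grip_force: 0.0
```

Call:
{"name": "servo_tool", "arguments": {"increments": [[0.35,7,0,0,0],[0.35,7,0,0,0],[0.35,10,0,0,0],[0.35,12,0,0,0],[0.35,12,0,0,0],[0.35,12,0,0,0],[0.35,10,0,0,0],[0.35,10,0,0,0],[0.35,8,0,0,0],[0.35,6,0,0,0],[0.35,6,0,0,0],[0.35,0,0,0,0]]}}

```text
t: 19.27
tool_pos: [0.6048, -0.1487, 0.0108]
tool_rot: [3.139, 0.113, 0.003]
contact_force: [1.2, 0.2, 0.2]
opening: 0.0297
grip_force: 0.0
```

Expected contact is at TCP x of about 0.632.

Call:
{"name": "servo_tool", "arguments": {"increments": [[0.35,6,0,0,0],[0.35,6,0,0,0],[0.35,5,0,0,0],[0.35,3,0,0,0],[0.35,2,0,0,0],[0.35,0,0,0,0]]}}

```text
t: 20.02
tool_pos: [0.626, -0.1471, 0.0107]
tool_rot: [-3.14, -0.113, -0.001]
contact_force: [-0.7, 0.3, -0.2]
opening: 0.0297
grip_force: 0.6
```

Call:
{"name": "servo_tool", "arguments": {"increments": [[0.35,1,0,0,0],[0.35,1,0,0,0],[0.35,1,0,0,0],[0.35,0,0,0,0]]}}

```text
t: 20.52
tool_pos: [0.6289, -0.147, 0.0107]
tool_rot: [-3.14, -0.113, -0.0]
contact_force: [-1.8, 0.4, -1.0]
opening: 0.0298
grip_force: 0.8
```

Call:
{"name": "servo_tool", "arguments": {"increments": [[0.35,1,0,0,0],[0.35,1,0,0,0],[0.35,0,0,0,0]]}}

```text
t: 20.9
tool_pos: [0.631, -0.1468, 0.0108]
tool_rot: [3.14, 0.113, 0.001]
contact_force: [-1.2, -0.3, -0.5]
opening: 0.03
grip_force: 0.7
```

Call:
{"name": "servo_tool", "arguments": {"increments": [[0.35,1,0,0,0],[0.35,1,0,0,0],[0.35,0,0,0,0]]}}

```text
t: 21.28
tool_pos: [0.6322, -0.1467, 0.0107]
tool_rot: [-3.139, -0.113, 0.003]
contact_force: [-4.5, -0.8, 0.6]
opening: 0.0298
grip_force: 2.5
```

Contact with the back wall, as expected. Retreat, rise and move aside for a final check.

Call:
{"name": "servo_tool", "arguments": {"increments": [[0.35,-6,0,0,0],[0.35,-15,0,0,0],[0.35,-20,0,0,0],[0.35,0,0,-40,0],[0.35,0,0,-60,0],[0.35,0,0,-60,0],[0.35,-30,0,-60,0],[0.35,-50,30,0,0],[0.35,-40,40,0,0],[0.35,-30,40,0,0],[0.35,0,0,0,0],[0.35,0,0,0,0]]}}

```text
t: 22.78
tool_pos: [0.4521, -0.2697, 0.2268]
tool_rot: [-3.139, -0.112, -0.002]
contact_force: [0.9, -0.2, 0.8]
opening: 0.0302
grip_force: 0.0
```

```bash
python3 - <<'E'
from h import *
im,hsv,g=golds('top')
for s,c in g:
    if 180<c[0]<350 and c[1]<230: print(s,np.round(c,1),np.round(cast('top',[c],.068)[0],4))
cv2.imwrite('pics/c3.png',cv2.resize(im[120:230,180:360,::-1],None,fx=4.4,fy=4.4,interpolation=cv2.INTER_CUBIC))
E
```

```text
[303 136  19  21 306] [311.7 145.7] [ 0.6685 -0.1418  0.068 ]
[250 139  19  20 289] [258.9 147.9] [0.656  0.0429 0.068 ]
[277 138  19  21 298] [285.8 147.6] [ 0.6593 -0.0511  0.068 ]
[197 143  19  20 298] [206.5 152.4] [0.6348 0.2264 0.068 ]
[193 196  19  19 284] [202.3 205.1] [0.4474 0.2315 0.068 ]
```

View pics/c3.png

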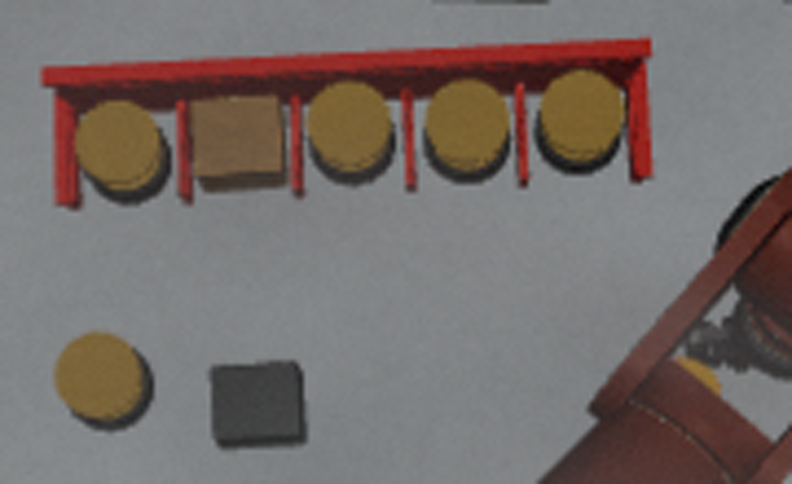

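Both cups sit upright at the back of their bays, the packed items haven't moved, and the arm is clear.

```bash
python3 -c "
from station import *
print(finish_job())"
```

```text
the job is handed in; nothing more can be done
None
```

I slid two spare cups home against the back walls of the two empty bays (third from the left and rightmost) and handed the job in at about 23 s of the 72 s; the hand-in returned no verdict.

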